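# Test-run a hand-held homogeniser on its paddle switch

## Robot

A 7-joint arm with a two-finger parallel gripper is mounted at the origin on the work surface. World frame = base frame: x ahead of the robot, y to its left, z up, the work surface at z = 0. Lengths are in mm, angles in rad, forces in N, time in s.
With the tool pointing down it reaches from about 400 to 875 mm from the base axis. Payload 4.4 kg.
Tool frame: the origin (TCP) lies at the very end of the fingers, on their centre line; the grasp point (between the pads) lies 19 mm behind it; z points along the fingers, y is the line along which they close (so a half turn about z gives the same grasp; the last joint's range is limited). The gripper opens to 85 mm and grips with 20 to 120 N. Pads are 22 mm wide; open, the fingers measure 114 mm over their backs; the gripper's body (76 mm by 85 mm) begins 54 mm behind the grasp point. The pads swing forward as they close: fully open they stand 13 mm farther back than shut.
Start: joints at [1.126, 0.628, 0.038, 1.517, -0.027, 0.996, -0.02], TCP at [240.402, -603.924, 231.313] pointing down, gripper open.
Joint ranges: [-3.06, 3.06], [-0.37, 2.12], [-1.25, 1.32], [0.18, 2.47], [-1.1, 4.24], [0.23, 1.98], [-2.94, 2.94]. Speed limits (rad/s): [2.57, 2.57, 3.14, 3.14, 3.14, 3.14, 3.14].

## Interface

Orientations are given as [roll, pitch, yaw] about the fixed x, y, z axes, in that order (R = Rz(yaw) Ry(pitch) Rx(roll)).
In Python, from cell import sensors, get_image, camera_params, order gives the robot as it stands.
- The arm moves only by the shell command python3 -m inch 'ROWS' [OPENING]. ROWS is JSON, a list that holds one entry, the list of rows, each a list of 4 numbers: the shift along the tool's x, y, z in cm, then the turn about the tool's z in degrees. A call has 1 to 8 rows; each row is the pose to reach, as a shift and turn from the pose commanded when the call began, along the tool's axes at that moment; what a row does not reach only later rows make up. A row lasts 1/12 s, in which the tool goes at most 41.7 mm and 7.16 degrees, less where a joint would pass 70% of its speed; a pose out of reach is approached as far as the arm can. A call with a gripper value outside its range is refused whole. OPENING is the finger opening in cm, from 0 to 8.54, set as the call begins (- or left out, the last holds). The fingers move at their own pace and stop on an object; the grip force is fixed at half the most. Time passes only in rows, so rows that repeat a pose let the fingers close. It gives the time, the measured TCP pose, the force, the opening and the grip force at its end, in the units of the state.
- sensors.read_state(): the state, without advancing time (a new reading comes with each control period).
- get_image(name): name is "scene" or "top"; returns the picture (480x640x3 uint8, blue, green, red); there is no depth.
- camera_params(name): a dict with "mtx" (3x3 intrinsics, pixels), "D" ([k1, k2, p1, p2, k3] as OpenCV has them; the pictures are not rectified), "rvec" (rotation vector, rad) and "tvec" (3), from world to camera coordinates, as OpenCV has them. Camera axes: x right, y down, z forward; pixel columns grow to the right and rows downward; lengths in mm; the calibration is good to about 2 mm. A picture is of the moment at which its call begins. camera_params takes no time and is no camera call.
- order.finish_job(): hands the job in; it is judged then, once.
The state is a dict: "clock": time; "qpos": joint angles; "qd": joint speeds; "tau": joint torques, N m; "eef_pos": TCP position; "tool_rot": TCP orientation; "force": force on the tool from outside, world axes, zero at the start; "torque": the same for the moment, N m; "width": finger opening in mm; "gripper_force": force on a finger pad.
Only numpy, scipy, OpenCV 4.12 (cv2) and the standard library are available. Lean on these libraries where they do the work, as an engineer would, in place of code of your own. Each camera call takes 0.05 s, during which the arm holds its last target. There are 200 camera calls.

## Task

Give the hand-held homogeniser its dry test run without taking it out of its cradle: flip the red lock-off lever fully forward, towards the probe, then squeeze the paddle fully home between the fingers, against the grip on the other side of the handle, and keep it squeezed for a good two seconds. Let the paddle spring out again and flip the lever fully back, so that the tool is left locked off, lying seated in its cradle, and leave the things around it where they are.

Things in the scene. Friction and masses are not known exactly. Their poses are not given: they have to be found in the camera images.
- homogeniser: hand-held homogeniser, 0.75 kg, lying loose and level on its side in the cradle. Origin: under the handle, on its underside, 52 mm above the bench; x forward along the tool to the probe, y to the paddle side, z up. White handle: x -120 to 45 mm, y -18 to 18, z 0 to 46, axis at z = 23. Black battery: x -152 to -120, y -21 to 21, z -4 to 50. Teal motor head: 60 mm across, x 45 to 105, on the axis.
- probe_tip (a point): front end of the homogeniser's steel probe, on the tool's axis at x = 234, z = 23 mm in the homogeniser's frame; probe 18 mm across, x 129 to 234, after a collar 28 mm across
- back_grip: black rubber grip pad on the handle's side opposite the paddle, 112 x 3 x 32 mm, part of the homogeniser; origin at its centre, at x = -36, y = -19.5, z = 23 in the homogeniser's frame, its outer face at y = -21. Axes as the homogeniser's.
- paddle_pivot (a point): upright pivot of the teal paddle near the front of the handle, at x = 20, y = 23, z = 23 mm in the homogeniser's frame. From here the paddle runs 108 mm backwards to x = -88; it is 8 mm thick and 32 mm high (z 7 to 39); its free rear end stands out from the handle (outer face at y = 42 there). The red lever sits in a slot in its middle.
- paddle_press (a point): where to squeeze the paddle: outer face of its ribbed rear half, at mid height; with the paddle out at x = -66, y = 39, z = 23 mm in the homogeniser's frame, home about 12 mm nearer to the handle. Straight across to the outer face of the back grip it is 60 mm with the paddle out; 48 mm with it home, the middle then lying at y = 3.
- paddle (a joint): paddle switch, rad: 0 = sprung out, 0.14 = home, flat along the handle. A spring pushes it out: about 6 N at paddle_press to start it, 12 N to hold it home. While the lever is back, its toe stands between paddle and handle: with the lever at 0 the paddle gives only about 0.05, and it goes fully home only with the lever beyond about 1.1.
- lock_lever (a joint): red lock-off lever, rad: 0 = fully back, locked (starts within 0.1 of this); 1.35 = fully forward, unlocked. It turns about an upright pin in the paddle, at x = -30, y = 30 mm in the homogeniser's frame (paddle out), stays where it is left; 1 to 2 N at its tip moves it. At 0 it leans 0.67 rad backwards from straight outward (y), at 1.35 0.68 rad forwards.
- lever_tip (a point): free tip of the red lever, 42 mm from its pin, at the height of the handle's axis. The arm is 6 mm thick and 16 mm high, ending in a round thumb bead 10 mm across and 26 mm high. In the homogeniser's frame (paddle out) near x = -56, y = 63 mm when locked, x = -4, y = 63 when forward.
- cradle: white bench cradle, fixed: base plate 190 x 84 x 14 mm and two U-shaped saddles round the handle near its ends (x 30 to 42 and -117 to -105 mm), floors 52 mm and side lips 70 mm above the bench, outer faces at y = +-26.5, 2.5 mm play beside the handle. Origin: on the bench below the homogeniser's origin; axes as the homogeniser's. Between the saddles the handle is free on both sides.
- steel_beaker: empty steel beaker, 72 mm across, 85 mm high, beside the tool; origin at its foot
- specimen_jar: clear jar with yellow lid, 62 mm across, 75 mm high, beside the tool; origin at its foot
- tube_tray: white tray 110 x 150 mm with capped sample tubes, 81 mm high; origin at its foot
- tip_box: blue pipette-tip box 88 x 128 x 67 mm; origin at its foot
- reagent_bottle: amber bottle, 68 mm across, 125 mm high; origin at its foot
- wipe_box: carton of wipes 100 x 160 x 70 mm; origin at its foot

How it is judged:
By the outcome, as a careful person would: the job done as asked, in the order asked, and still so for the second after the job is handed in, with the robot touching nothing.
It also fails if it takes over 64 s, if anything falls off the work surface, if the arm or the gripper's body presses on something with over 40 N, if the wrist force passes 120 N, or if a joint passes its speed limit or range.

## Working session

There is one attempt and no reset: what is moved stays moved. The work goes in short steps, Python scripts to look and compute and a shell command to move; the robot and the scene stay as the last step left them, time stands still between calls to the robot, and variables do not carry over. Pictures are saved under pics/ and viewed, at most 10 in all, crops included, and the job is handed in when it is done.

```bash
mkdir -p pics
cat > h.py <<'E'
import numpy as np,cv2
from cell import sensors,get_image,camera_params,order
def ray(n,uv):
    c=camera_params(n);R=cv2.Rodrigues(np.float64(c["rvec"]))[0];t=np.float64(c["tvec"]).ravel()
    p=cv2.undistortPoints(np.float64([[uv]]),np.float64(c["mtx"]),np.float64(c["D"]))[0,0]
    return -R.T@t,R.T@np.array([*p,1.])
def atz(n,uv,z):
    o,d=ray(n,uv);return o+d*(z-o[2])/d[2]
def proj(n,P):
    c=camera_params(n);return cv2.projectPoints(np.float64(P).reshape(-1,1,3),np.float64(c["rvec"]),np.float64(c["tvec"]),np.float64(c["mtx"]),np.float64(c["D"]))[0][:,0]
E
python3 - <<'E'
from h import *
for n in("top","scene"): cv2.imwrite(f"pics/{n}0.png",get_image(n)); print(n,ray(n,(320,240)))
s=sensors.read_state();print(s)
E
```

```text
top (array([ 339.67382073,   -4.14159131, 1261.48746764]), array([ 0.20356505,  0.0097475 , -0.97909443]))
scene (array([1226.93376611,  891.25804107, 1358.22587055]), array([-0.38778322, -0.53183621, -0.75294988]))
{'clock': 0.1, 'qpos': array([ 1.1262174 ,  0.62925731,  0.03848352,  1.51827266, -0.02701643,
        0.99626089, -0.01999721]), 'qd': array([-0.00185272, -0.00217006,  0.00037322, -0.00330533, -0.00053294,
        0.00040471,  0.00010997]), 'tau': array([ 2.43336734e-03, -5.64528394e+01,  1.23013627e+00, -1.93971008e+01,
        1.12417483e-02,  5.37563188e-03,  2.30476434e-05]), 'eef_pos': array([ 240.16979586, -603.41087747,  230.47785887]), 'tool_rot': array([-3.13991367e+00,  2.58821180e-05,  3.78741338e-01]), 'force': array([-0.06784473,  0.92840631, -0.45845282]), 'torque': array([-0.04475866, -0.00103568, -0.00721051]), 'gripper_force': 0.0, 'width': 85.62648515274213}
```

View pics/top0.png

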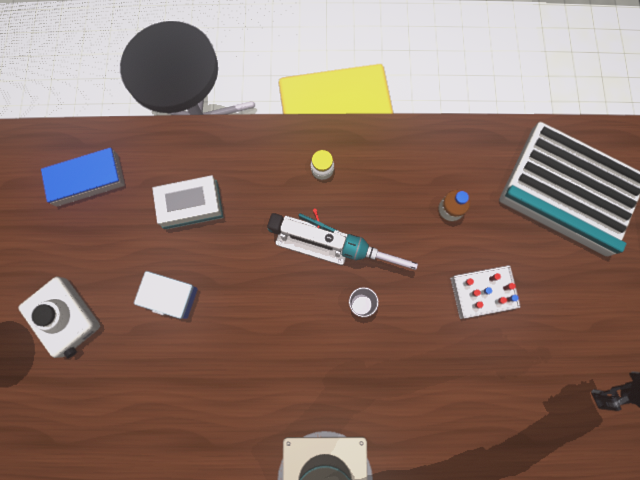

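View pics/scene0.png

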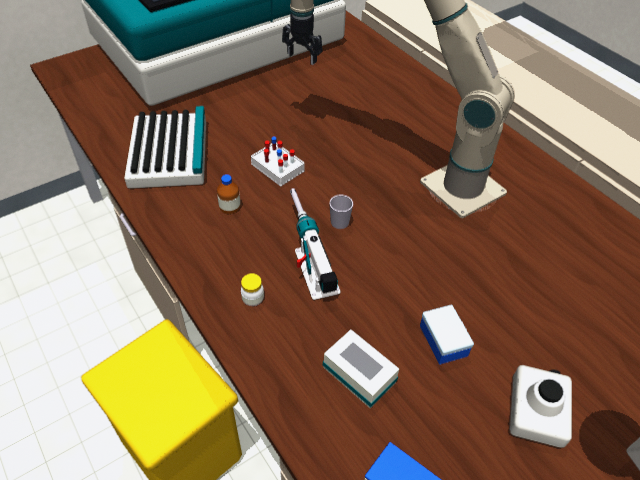

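Top view: the battery is near (276,223), the probe tip at (416,267), the red lever tip at (316,210) and the beaker at (363,302). The paddle faces away from the robot. I'll take a closer crop.

Run:
```python
from h import *
im=cv2.imread("pics/top0.png")[190:290,260:425]
cv2.imwrite("pics/c0.png",cv2.resize(im,None,fx=4.8,fy=4.8,interpolation=cv2.INTER_CUBIC))
```

```text
(no output)
```

View pics/c0.png

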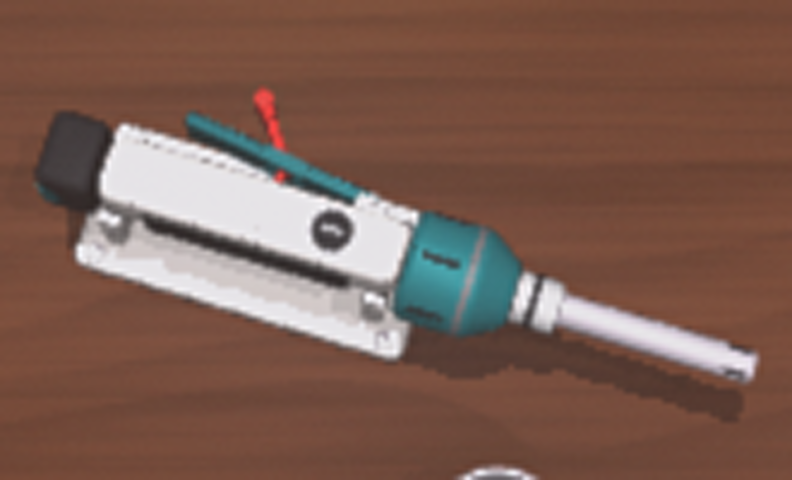

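Enlarged crop: battery top corners are at about (65,112) and (38,188), handle corners at (121,124), (100,198) and (397,287), the probe tip at (752,364) and the lever bead at (264,97). I'll fit the pose to these.

Run:
```python
from h import *
from scipy.optimize import least_squares
pts=[((752,364),(234,0,75)),((121,124),(-120,18,98)),((100,198),(-120,-18,98)),((397,287),(45,-18,98)),((418,222),(45,18,98)),((65,112),(-152,21,102)),((38,188),(-152,-21,102)),((543,303),(117,0,75))]
uv=np.array([(260+(a+.5)/4.8-.5,190+(b+.5)/4.8-.5) for (a,b),_ in pts]);L=np.array([p for _,p in pts],float)
def W(p,L):
    c,s=np.cos(p[2]),np.sin(p[2]);L=np.atleast_2d(L)
    return np.c_[p[0]+c*L[:,0]-s*L[:,1],p[1]+s*L[:,0]+c*L[:,1],L[:,2]]
r=least_squares(lambda p:(proj("top",W(p,L))-uv).ravel(),[500,0,-1.8],x_scale=[10,10,.1],loss="soft_l1")
p=r.x;print(p,np.degrees(p[2]));print((proj("top",W(p,L))-uv).round(2))
np.save("pose.npy",p)
t=atz("top",(260+264.5/4.8-.5,190+97.5/4.8-.5),88);print("tip",t)
c,s=np.cos(p[2]),np.sin(p[2]);d=t[:2]-p[:2];print("tip local",c*d[0]+s*d[1],-s*d[0]+c*d[1])
print(W(p,[(-66,3,75),(-66,10,75),(-30,100,75)]))
print("beaker",atz("top",(363,302),42),"jar",atz("top",(322,159),75))
for q in [(234,0,75),(-56,63,75)]: print("scene",proj("scene",W(p,[q])))
```

```text
[587.63723113 -12.70104908  -1.8686882 ] -107.06794714480972
[[ 1.58  0.41]
 [-0.69  1.83]
 [-0.72 -0.11]
 [ 1.25  0.15]
 [ 0.95  0.  ]
 [-1.01 -0.76]
 [-0.62 -0.88]
 [ 0.06 -0.13]]
tip [661.56340967  20.85885826  88.        ]
tip local -53.779586472175794 60.82025429973861
[[609.87647162  49.5116199   75.        ]
 [616.56817314  47.45708083  75.        ]
 [692.03813455 -13.3728865   75.        ]]
beaker [432.60685043 -99.97412722  42.        ] jar [802.44420737   1.62143098  75.        ]
scene [[292.06144145 188.81706154]]
scene [[298.48255551 263.17235692]]
```

```bash
cat >> h.py <<'E'
from scipy.spatial.transform import Rotation as Ro
def go(lx,ly,z,turn=0):
    "shift in tool axes (cm) and turn (deg) to TCP at local x,y, world z; tool y on local y"
    p=np.load("pose.npy");c,s=np.cos(p[2]),np.sin(p[2])
    w=np.array([p[0]+c*lx-s*ly,p[1]+s*lx+c*ly,z]);st=sensors.read_state();R=Ro.from_euler("xyz",st["tool_rot"])
    d=R.inv().apply(w-st["eef_pos"])/10
    y=p[2]+np.pi-st["tool_rot"][2];y=-np.degrees((y+np.pi)%(2*np.pi)-np.pi)
    print(w.round(1),"shift",d.round(2),"turn",round(y+turn,1))
def loc():
    p=np.load("pose.npy");c,s=np.cos(p[2]),np.sin(p[2]);st=sensors.read_state();d=st["eef_pos"]-[p[0],p[1],0]
    print("t",round(st["clock"],2),"local",(c*d[0]+s*d[1]).round(1),(-s*d[0]+c*d[1]).round(1),d[2].round(1),"F",st["force"].round(1),"w",st["width"].round(1),st["gripper_force"])
E
python3 -c "
from h import *
go(-100,68,160)"
```

```text
[682.   62.9 160. ] shift [ 65.69 -45.56   7.12] turn -51.2
```

```bash
python3 -m inch '[[[65.7,-45.6,0,-51.2],[65.7,-45.6,0,-51.2],[65.7,-45.6,0,-51.2],[65.7,-45.6,0,-51.2],[65.7,-45.6,0,-51.2],[65.7,-45.6,0,-51.2],[65.7,-45.6,0,-51.2],[65.7,-45.6,0,-51.2]]]' 0
python3 -c "
from h import *
go(-100,68,231)"
```

```text
clock: 0.77
eef_pos: [425.0, -324.2, 231.2]
tool_rot: [-3.141, -0.0, 1.278]
force: [1.2, 0.1, 0.1]
width: 0.2
gripper_force: 0.0
[682.   62.9 231. ] shift [4.449e+01 1.341e+01 3.000e-02] turn 0.3
```

```bash
python3 -m inch '[[[44.5,13.4,0,0],[44.5,13.4,0,0],[44.5,13.4,0,0],[44.5,13.4,0,0],[44.5,13.4,0,0],[44.5,13.4,0,0],[44.5,13.4,0,0],[44.5,13.4,0,0]]]' 0
python3 -c "
from h import *
go(-100,68,110)"
```

```text
clock: 1.43
eef_pos: [610.8, -47.5, 231.0]
tool_rot: [-3.141, 0.0, 1.272]
force: [1.7, -0.1, -0.1]
width: -0.1
gripper_force: 0.0
[682.   62.9 110. ] shift [12.65  3.57 12.09] turn -0.0
```

```bash
python3 -m inch '[[[12.6,3.6,0,0],[12.6,3.6,0,0],[12.6,3.6,0,0],[12.6,3.6,0,0],[12.6,3.6,8,0],[12.6,3.6,12,0],[12.6,3.6,12,0],[12.6,3.6,12,0]]]' 0
python3 - <<'E'
from h import *
loc();go(-100,68,65)
a=get_image("top")[180:280,255:385];b=get_image("scene")[200:310,260:370]
k=lambda i,f:cv2.resize(i,None,fx=f,fy=f,interpolation=cv2.INTER_CUBIC)
a=k(a,3.2);b=k(b,3.2)[:320,:352]
o=np.zeros((352,800,3),np.uint8);o[:320,:416]=a;o[:320,430:782]=b;cv2.imwrite("pics/c1.png",o)
E
```

```text
clock: 2.1
eef_pos: [675.2, 59.4, 102.7]
tool_rot: [-3.127, 0.007, 1.273]
force: [-2.2, -0.3, -0.9]
width: 0.3
gripper_force: 0.0Traceback (most recent call last):
  File "<stdin>", line 2, in <module>
  File "h.py", line 21, in loc
    print("t",round(st["clock"],2),"local",(c*d[0]+s*d[1]).round(1),(-s*d[0]+c*d[1]).round(1),d[2].round(1),"F",st["force"].round(1),"w",st["width"].round(1),st["gripper_force"])
                                                                                                                                         ^^^^^^^^^^^^^^^^^
AttributeError: 'float' object has no attribute 'round'
```

```bash
sed -i 's/st\["width"\].round(1)/round(float(st["width"]),1)/' h.py
cat >> h.py <<'E'
def look(n):
    a=get_image("top")[180:280,255:385];b=get_image("scene")[200:310,260:370]
    k=lambda i,f:cv2.resize(i,None,fx=f,fy=f,interpolation=cv2.INTER_CUBIC)
    a=k(a,3.2);b=k(b,3.2)
    o=np.zeros((352,800,3),np.uint8);o[:320,:416]=a;o[:352,430:782]=b;cv2.imwrite(f"pics/{n}.png",o)
E
python3 - <<'E'
from h import *
look("c1");loc();go(-100,68,65)
E
```

```text
t 2.2 local -97.1 67.6 110.4 F [ 1.4 -0.4  0.1] w 0.3 0.0
[682.   62.9  65. ] shift [0.29 0.05 4.54] turn -0.0
```

View pics/c1.png

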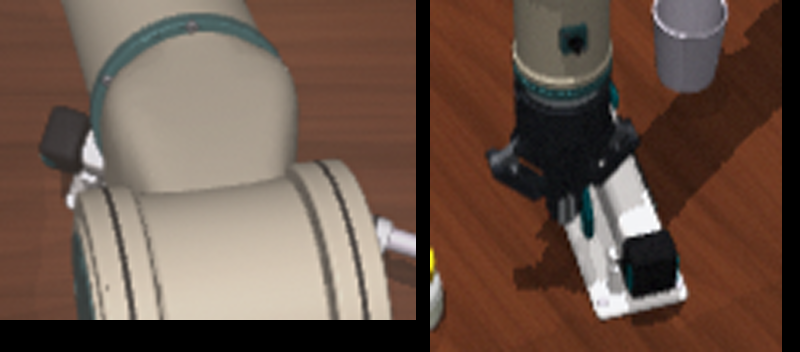

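The scene view shows the closed fingers hanging clear, just outside the paddle (crop (565,215)). The arm hides the top view. Next I go down and push the lever forward.

```bash
python3 -m inch '[[[0.2,-0.1,3,0],[0.2,-0.1,5,0],[0.2,-0.1,5,0],[-1,-0.1,5,0],[-2,-0.1,5,0],[-2,-0.1,5,0]]]' 0
python3 -c "
from h import *
loc()"
python3 -m inch '[[[-1,0,0,0],[-1.8,0,0,0],[-2.6,0,0,0],[-3.4,0,0,0],[-4,0,0,0],[-4.4,0,0,0],[-4.4,0,0,0],[-4.4,0,0,0]]]' 0
python3 -c "
from h import *
loc();go(-30,67,60)"
```

```text
clock: 2.7
eef_pos: [676.0, 36.9, 64.1]
tool_rot: [3.138, 0.002, 1.268]
force: [-0.1, -1.6, 0.2]
width: -0.2
gripper_force: 0.0
t 2.7 local -73.4 69.9 64.1 F [-0.1 -1.6  0.2] w -0.2 0.0
clock: 3.37
eef_pos: [661.3, -1.1, 61.0]
tool_rot: [-3.14, 0.001, 1.272]
force: [0.3, -0.6, 0.0]
width: 0.2
gripper_force: 0.0
t 3.37 local -32.7 67.0 61.0 F [ 0.3 -0.6  0. ] w 0.2 0.0
[660.5  -3.7  60. ] shift [-0.27  0.    0.1 ] turn -0.1
```

```bash
python3 -m inch '[[[-0.3,0,0,0],[-0.3,0,0,0],[-0.3,0,0,0]]]' 0
python3 -m inch '[[[-0.3,0,0,0],[-0.3,0,0,0],[-0.3,0,0,0]]]' 0
python3 - <<'E'
from h import *
look("c2");loc()
E
```

```text
clock: 3.62
eef_pos: [660.8, -3.2, 61.2]
tool_rot: [-3.141, 0.0, 1.273]
force: [0.5, 0.1, 0.1]
width: 0.1
gripper_force: 0.0
clock: 3.87
eef_pos: [659.8, -5.3, 61.2]
tool_rot: [-3.141, -0.001, 1.273]
force: [-0.9, 1.5, -0.4]
width: -0.2
gripper_force: 1.0
t 3.97 local -28.2 66.9 61.2 F [-1.4  2.7  0. ] w -0.2 1.1626270785927773
```

View pics/c2.png

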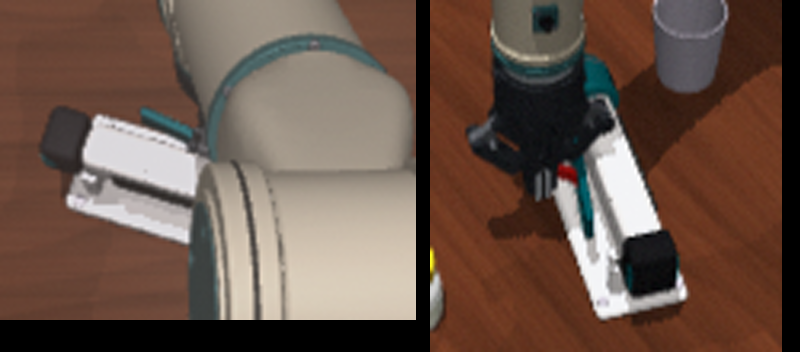

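Scene crop: the red arm is now seen ahead of the fingers at (568,172), and nothing is left at its old place (552,202). The force is rising to about 3 N. One small push more to settle it on the stop.

```bash
python3 -m inch '[[[-0.2,0,0,0],[-0.2,0,0,0],[-0.2,0,0,0]]]' 0
python3 -c "
from h import *
loc()"
python3 -m inch '[[[-0.2,0,0,0],[-0.2,0,0,0],[-0.2,0,0,0]]]' 0
python3 -c "
from h import *
loc()"
```

```text
clock: 4.22
eef_pos: [659.5, -7.4, 61.2]
tool_rot: [-3.141, -0.001, 1.273]
force: [-0.6, 4.1, -1.1]
width: 0.0
gripper_force: 1.8
t 4.22 local -26.2 67.1 61.2 F [-0.6  4.1 -1.1] w 0.0 1.8292870000004768
clock: 4.47
eef_pos: [659.3, -8.4, 61.3]
tool_rot: [3.141, -0.002, 1.273]
force: [-0.4, 6.5, -2.3]
width: -0.2
gripper_force: 2.8
t 4.47 local -25.1 67.2 61.3 F [-0.4  6.5 -2.3] w -0.2 2.794078476727009
```

```bash
python3 -m inch '[[[0.6,0.1,0,0],[1.5,0.2,0,0],[1.5,0.2,-3,0],[1.5,0.2,-6,0],[1.5,0.2,-9,0],[1.5,0.2,-9,0]]]' 0
python3 -c "
from h import *
go(-66,4,150)"
```

```text
clock: 4.97
eef_pos: [670.2, 3.3, 158.1]
tool_rot: [3.13, -0.003, 1.272]
force: [1.9, 0.7, 0.1]
width: -0.2
gripper_force: 0.0
[610.8  49.2 150. ] shift [ 2.63 -7.04  0.74] turn -0.1
```

```bash
python3 -m inch '[[[2.6,-4,0,0],[2.6,-7,0,0],[2.6,-7,0,0],[2.6,-7,0,0],[2.6,-7,0,0],[2.6,-7,0,0]]]' 8.5
python3 - <<'E'
from h import *
look("c3");loc();go(-66,4,52)
E
```

```text
clock: 5.47
eef_pos: [607.8, 48.0, 151.6]
tool_rot: [3.139, 0.0, 1.271]
force: [-0.0, -0.6, 0.3]
width: 72.0
gripper_force: 0.0
t 5.57 local -64.0 1.0 151.3 F [ 0.5 -0.8  0.5] w 84.7 0.0
[610.8  49.2  52. ] shift [0.2  0.29 9.93] turn -0.1
```

View pics/c3.png

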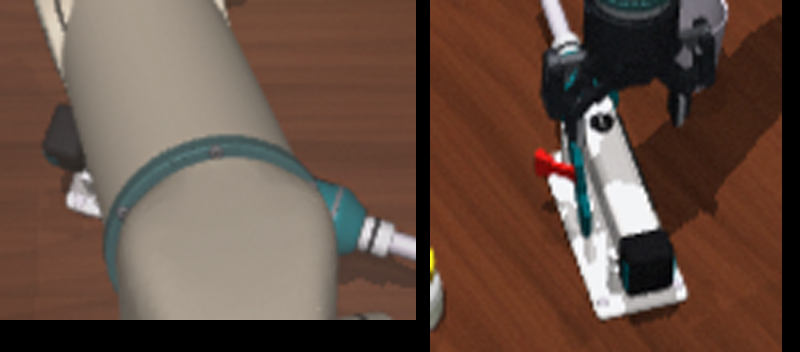

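Scene crop: the lever now stands forward with its tip at (541,160), and the fingers straddle the handle. I'll check the tip against its predicted place.

Run:
```python
from h import *
p=np.load("pose.npy");c,s=np.cos(p[2]),np.sin(p[2])
for l in [(-4,63,75),(-12,68,75),(-30,72,75),(-152,0,102),(234,0,75),(-88,38,91),(-26,0,98)]:
    w=[p[0]+c*l[0]-s*l[1],p[1]+s*l[0]+c*l[1],l[2]];q=proj("scene",w)[0];print(l,q.round(1),[430+(q[0]-260)*3.2,(q[1]-200)*3.2])
```

```text
(-4, 63, 75) [293.4 249.4] [np.float64(536.8197929612961), np.float64(158.17068739568205)]
(-12, 68, 75) [292.4 251.9] [np.float64(533.8251363362626), np.float64(166.04679864095016)]
(-30, 72, 75) [292.8 256.9] [np.float64(535.0000536625545), np.float64(182.17651826487545)]
(-152, 0, 102) [331.2 278.6] [np.float64(657.934683256159), np.float64(251.47667737740431)]
(234, 0, 75) [292.1 188.8] [np.float64(532.5966126482721), np.float64(-35.78540308225456)]
(-88, 38, 91) [310.5 266.2] [np.float64(591.67845373078), np.float64(211.99355915562248)]
(-26, 0, 98) [317.1 245.1] [np.float64(612.7898657087317), np.float64(144.17680192839407)]
```

The lever is fully forward, within 1 px. Next I descend and squeeze.

```bash
python3 -m inch '[[[0.2,0.3,1,0],[0.2,0.3,4,0],[0.2,0.3,7,0],[0.2,0.3,9,0],[0.2,0.3,9.9,0],[0.2,0.3,9.9,0],[0.2,0.3,9.9,0]]]' 8.5
python3 -c "
from h import *
loc()"
python3 -m inch '[[[0,0,0,0],[0,0,0,0],[0,0,0,0]]]' 6.4
python3 -c "
from h import *
loc()"
```

```text
clock: 6.15
eef_pos: [609.8, 50.3, 52.1]
tool_rot: [-3.141, 0.0, 1.272]
force: [0.4, -0.7, 0.6]
width: 85.5
gripper_force: 0.0
t 6.15 local -66.7 2.7 52.1 F [ 0.4 -0.7  0.6] w 85.5 0.0
clock: 6.4
eef_pos: [615.1, 49.6, 55.6]
tool_rot: [3.131, -0.004, 1.271]
force: [7.1, -1.6, 2.1]
width: 64.1
gripper_force: 3.4
t 6.4 local -67.6 8.0 55.6 F [ 7.1 -1.6  2.1] w 64.1 3.4259195323102176
```

```bash
python3 -m inch '[[[0,0,0,0],[0,0,0,0],[0,0,0,0],[0,0,0,0]]]' 5.4
python3 -m inch '[[[0,0,0,0],[0,0,0,0],[0,0,0,0],[0,0,0,0]]]' 4.5
python3 -c "
from h import *
loc()"
```

```text
clock: 6.73
eef_pos: [616.5, 49.6, 56.3]
tool_rot: [3.128, -0.005, 1.271]
force: [8.7, -2.0, 4.0]
width: 54.2
gripper_force: 4.2
clock: 7.07
eef_pos: [613.6, 50.6, 56.7]
tool_rot: [3.133, -0.004, 1.27]
force: [1.0, -1.0, 13.1]
width: 46.2
gripper_force: 60.1
t 7.07 local -68.1 6.2 56.7 F [ 1.  -1.  13.1] w 46.2 60.136767625808716
```

```bash
for i in 1 2 3 4; do python3 -m inch '[[[0,0,0,0],[0,0,0,0],[0,0,0,0],[0,0,0,0],[0,0,0,0],[0,0,0,0],[0,0,0,0],[0,0,0,0]]]' 4.5 | tr '\n' ' '; echo; done
python3 -c "
from h import *
look('c4');loc()"
```

```text
clock: 7.73 eef_pos: [613.5, 50.6, 56.7] tool_rot: [3.133, -0.004, 1.27] force: [2.0, -0.4, 14.1] width: 46.2 gripper_force: 60.1 
clock: 8.4 eef_pos: [613.6, 50.6, 56.7] tool_rot: [3.133, -0.004, 1.27] force: [2.0, -0.8, 13.5] width: 46.4 gripper_force: 60.1 
clock: 9.07 eef_pos: [613.5, 50.6, 56.7] tool_rot: [3.133, -0.004, 1.27] force: [1.2, -0.8, 13.4] width: 46.1 gripper_force: 60.1 
clock: 9.73 eef_pos: [613.6, 50.6, 56.7] tool_rot: [3.133, -0.004, 1.27] force: [1.0, -1.5, 13.7] width: 46.4 gripper_force: 60.1 
t 9.83 local -68.1 6.2 56.7 F [ 1.5 -1.  13.5] w 46.0 60.13428032398224
```

View pics/c4.png

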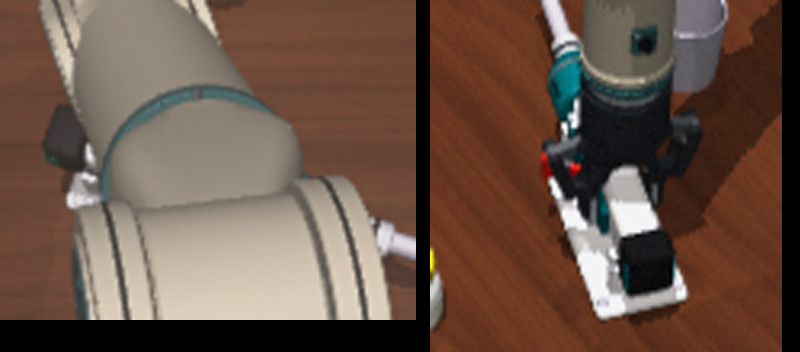

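Scene crop: the fingers clasp the handle with the paddle pressed flat (600,215). The width is 46 mm at 60 N and was held 2.8 s. I'll open and lift off.

```bash
python3 -m inch '[[[0,0.3,0,0],[0,0.3,0,0],[0,0.3,0,0],[0,0.3,0,0],[0,0.3,0,0],[0,0.3,0,0],[0,0.3,0,0],[0,0.3,0,0]]]' 8.5
python3 -c "
from h import *
loc()"
python3 -m inch '[[[0,0.3,-2,0],[0,0.3,-5,0],[0,0.3,-8,0],[0,0.3,-11,0],[0,0.3,-11,0],[0,0.3,-11,0]]]' 8.5
python3 - <<'E'
from h import *
look("c5");loc();go(35,72,160)
E
```

```text
clock: 10.5
eef_pos: [612.2, 49.6, 52.2]
tool_rot: [-3.141, 0.0, 1.273]
force: [0.2, -0.1, 0.2]
width: 85.0
gripper_force: 0.0
t 10.5 local -66.8 5.1 52.2 F [ 0.2 -0.1  0.2] w 85.0 0.0
clock: 11.0
eef_pos: [616.5, 48.8, 164.3]
tool_rot: [3.138, -0.002, 1.272]
force: [0.7, -0.6, -1.9]
width: 84.8
gripper_force: 0.0
t 11.1 local -66.3 7.7 161.6 F [-0.  -0.3 -1.4] w 85.3 0.0
[646.2 -67.3 160. ] shift [-10.12   6.43   0.16] turn -0.0
```

View pics/c5.png

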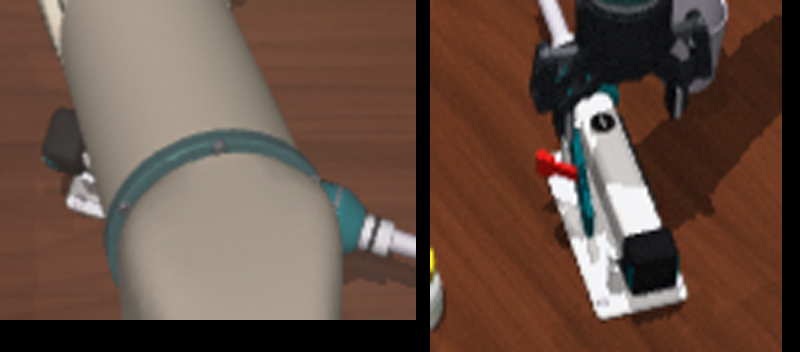

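The paddle has sprung out again and the tool is seated, with the lever still forward at (541,160). Now I go in ahead of the lever with the fingers shut.

```bash
python3 -m inch '[[[-3,4,0,0],[-6,6,0,0],[-9.5,6.1,0,0],[-9.5,6.1,0,0],[-9.5,6.1,0,0],[-9.5,6.1,0,0],[-9.5,6.1,0,0]]]' 0
python3 -m inch '[[[0,0,3,0],[0,0,6,0],[0,0,9,0],[0,0,10,0],[0,0,10,0],[0,0,10,0]]]' 0
python3 -c "
from h import *
loc();go(-28,67,60)"
```

```text
clock: 11.68
eef_pos: [645.1, -58.0, 161.4]
tool_rot: [-3.14, -0.001, 1.275]
force: [0.1, 0.6, -0.1]
width: 0.7
gripper_force: 0.0
clock: 12.18
eef_pos: [645.9, -58.8, 62.6]
tool_rot: [-3.141, -0.001, 1.274]
force: [-0.5, -0.7, 0.8]
width: -0.1
gripper_force: 0.0
t 12.18 local 27.0 69.2 62.6 F [-0.5 -0.7  0.8] w -0.1 0.0
[659.9  -5.6  60. ] shift [ 5.5  -0.22  0.26] turn 0.1
```

```bash
python3 -m inch '[[[1,-0.2,0.1,0],[2,-0.2,0.1,0],[2.8,-0.2,0.1,0],[3.6,-0.2,0.1,0],[4.4,-0.2,0.1,0],[5,-0.2,0.1,0],[5.4,-0.2,0.1,0],[5.4,-0.2,0.1,0]]]' 0
python3 -m inch '[[[0.3,0,0,0],[0.3,0,0,0],[0.3,0,0,0]]]' 0
python3 -c "
from h import *
loc()"
python3 -m inch '[[[0.2,0,0,0],[0.2,0,0,0],[0.2,0,0,0]]]' 0
python3 -c "
from h import *
loc()"
```

```text
clock: 12.85
eef_pos: [661.4, -5.6, 63.0]
tool_rot: [3.138, -0.002, 1.274]
force: [0.2, -1.1, 0.1]
width: -0.0
gripper_force: 0.3
clock: 13.1
eef_pos: [660.0, -4.3, 61.4]
tool_rot: [-3.141, -0.0, 1.273]
force: [-0.7, -0.1, -0.4]
width: -0.2
gripper_force: 0.0
t 13.1 local -29.3 66.7 61.4 F [-0.7 -0.1 -0.4] w -0.2 0.0
clock: 13.35
eef_pos: [660.7, -3.0, 61.1]
tool_rot: [-3.141, -0.0, 1.272]
force: [-0.9, -0.9, -0.4]
width: 0.0
gripper_force: 0.1
t 13.35 local -30.8 67.0 61.1 F [-0.9 -0.9 -0.4] w 0.0 0.051796067564282566
```

```bash
for i in 1 2; do python3 -m inch '[[[0.2,0,0,0],[0.2,0,0,0],[0.2,0,0,0]]]' 0 >/dev/null
python3 -c "
from h import *
loc()"; done
```

```text
t 13.6 local -32.6 67.2 61.2 F [-0.5 -1.9 -0.9] w 0.0 0.29691018629819155
t 13.85 local -34.8 67.4 61.3 F [ 0.5 -0.4  0.9] w 0.1 0.3028103616088629
```

```bash
for i in 1 2; do python3 -m inch '[[[0.2,0,0,0],[0.2,0,0,0],[0.2,0,0,0]]]' 0 >/dev/null
python3 -c "
from h import *
loc()"; done
```

```text
t 14.1 local -36.6 67.1 61.2 F [-2.8 -0.4 -0.1] w 0.0 0.7503400649875402
t 14.35 local -38.1 66.7 61.1 F [-3.4 -2.2  0.5] w -0.1 1.6181963123381138
```

```bash
for i in 1 2; do python3 -m inch '[[[0.2,0,0,0],[0.2,0,0,0],[0.2,0,0,0]]]' 0 >/dev/null
python3 -c "
from h import *
loc()"; done
```

```text
t 14.6 local -39.4 67.1 61.1 F [-2.5 -4.6  0.2] w -0.2 2.258411329239607
t 14.85 local -40.9 67.5 61.1 F [-3.6 -4.5  1.2] w 0.2 2.5910188257694244
```

```bash
python3 -m inch '[[[-0.6,0.1,0,0],[-1.5,0.2,0,0],[-1.5,0.2,-3,0],[-1.5,0.2,-6,0],[-1.5,0.2,-9.5,0],[-1.5,0.2,-13,0],[-1.5,0.2,-13,0]]]' 0 >/dev/null
python3 -m inch '[[[-4,0,0,0],[-8,-2,0,0],[-12,-6,0,0],[-16,-10,0,0],[-20,-13,0,0],[-23,-16,0,0],[-25,-20,0,0],[-25,-20,0,0]]]' 0
python3 - <<'E'
from h import *
a=get_image("top");b=get_image("scene");k=lambda i,f:cv2.resize(i,None,fx=f,fy=f,interpolation=cv2.INTER_CUBIC)
cv2.imwrite("pics/top1.png",a)
o=np.zeros((580,800,3),np.uint8);o[:480,:480]=k(a[185:285,262:362],4.8);o[:480,490:800]=k(b[210:310,280:344],4.8)[:,:310];cv2.imwrite("pics/c6.png",o)
E
```

```text
clock: 16.1
eef_pos: [398.1, -187.4, 191.7]
tool_rot: [3.138, -0.0, 1.272]
force: [0.1, -1.4, 0.8]
width: -0.4
gripper_force: 0.0Traceback (most recent call last):
  File "<stdin>", line 4, in <module>
ValueError: could not broadcast input array from shape (480,307,3) into shape (480,310,3)
```

Run:
```python
from h import *
a=get_image("top");b=get_image("scene");k=lambda i,f:cv2.resize(i,None,fx=f,fy=f,interpolation=cv2.INTER_CUBIC)
o=np.zeros((480,800,3),np.uint8);o[:,:480]=k(a[185:285,262:362],4.8);o[:,490:797]=k(b[210:310,280:344],4.8);cv2.imwrite("pics/c6.png",o)
```

```text
(no output)
```

View pics/c6.png

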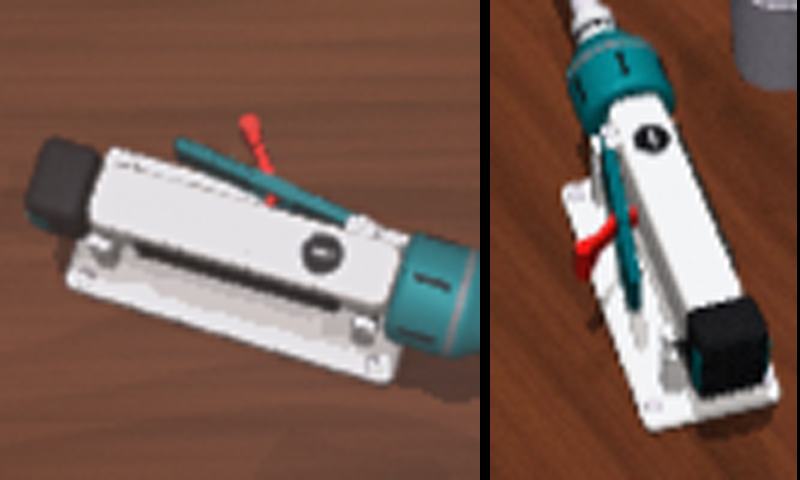

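Final picture: the lever bead is at (249,122) and its pin at (271,203), so the lever leans back slightly further than at the start and is fully locked. The paddle is out and the tool is level in the cradle, having slid about 3 mm back within its play. The arm is clear.

```bash
python3 -c "
from h import *
print(order.finish_job())"
```

```text
the job is handed in; nothing more can be done
None
```

The homogeniser's dry test run is done and handed in: lever fully forward, paddle squeezed home for about 2.8 s and released, lever flipped fully back, with the tool left locked off and seated in its cradle, about 3 mm further back within its play.

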